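Slide the battery case into its charging dock

TASK

Put the standing battery case on charge: with the fingertips, push it low on its wide black base so that it slides upright over the table into the charging dock, squarely and fully home against the dock's stop, and after that press the dock's round button fully down and let it come back up. The case is heavy and tips if it is pushed higher up: do not lift it, rock it or take it by its body or handle. Leave the other things on the table where they are.

Things in the scene. Friction and masses are not known exactly. Their poses are not given: they have to be found in the camera images.
- case: Loose battery case, 0.7-0.95 kg. Black base 100 (own x) x 120 mm (own y), sides 6-50 mm up, on 4 rubber feet 52 x 92 mm apart; grey body above 76 x 104 mm, to 150 mm; handle (12 mm bar along y) to 182 mm. Origin under its centre, at table height; +x towards the dock (to 0.25 rad off), z up. Push the base's face at x = -50 mm, 10-35 mm up; it slides with 3-8 N, finger friction about 0.6.
- dock: Dock fixed on the table: white block 164 (own y) x 125 (own x) x 40 mm whose front face is the stop; 2 rails 22 mm high, 140 mm apart inside, run 75 mm from the stop along -x, then flare to 185 mm apart at 108 mm; bare table between. Origin: table level, middle of the stop face; +x from the mouth into the dock, z up. Case home: its origin at x = -50 mm, y = 0, x axes parallel.
- charge_top (a point): Centre of the top of the dock's round push button (30 mm across, in a small grey housing on top of the white block, 85 mm behind the stop face). It is pressed straight down.
- charge (a joint): Travel of that button in m: 0 up, 0.006 fully down; a spring, 4 N when fully down, lifts it again.
- cup: Bystander: open white plastic cup, 70 mm across, 75 mm high, beside the dock's rail. Origin under its centre.
- jar: Bystander: amber jar with white cap, 56 mm across, 85 mm high, beside the dock's block. Origin under its centre.
- stick_a: Bystander: small metal memory stick, 54 by 18 by 9 mm, on the table beside the path of the case. Origin under its centre.
- stick_b: Bystander: a second memory stick of the same size, behind the dock's block. Origin under its centre.
- jaw: Bystander: dental jaw model, 60 by 66 mm, 28 mm high, beside the dock on the robot's side. Origin under its centre.
- handpiece: Bystander: dark metal handpiece, 145 mm long, 26 mm thick, lying in the white tray on the left. Origin under its middle.
Not all that is in view belongs to the job. What is shaped like the case but yellow is not meant.

How it is judged:
On the way, in this order (a step that is already met when the one before it is completed fails the run):
1. the case stands home in the dock, the button not yet pressed (x of case in the frame of dock between -0.058 and -0.04 m and y of case in the frame of dock between -0.02 and 0.02 m and angle between the x axis of case and the x axis of dock, either way round below 0.09 rad and angle between case's own z axis and vertical below 0.05 rad and height (world z) of case below 0.006 m and linear speed of case below 0.02 m/s and value of joint charge below 0.0015 m), for 0.2 s.
2. the button is pressed down with the case home (x of case in the frame of dock between -0.058 and -0.04 m and y of case in the frame of dock between -0.02 and 0.02 m and angle between the x axis of case and the x axis of dock, either way round below 0.09 rad and angle between case's own z axis and vertical below 0.05 rad and height (world z) of case below 0.006 m and value of joint charge above 0.0045 m), for 0.1 s.
At the end, for the whole second after the job is handed in: The case stands upright (within 0.05 rad) on the table in the dock, its base within 8 mm of the stop, within 20 mm of the middle and square to the dock within 0.09 rad, at rest; the button has been pressed at least 4.5 mm after that and is up again (within 1.5 mm) (x of case in the frame of dock between -0.058 and -0.04 m and y of case in the frame of dock between -0.02 and 0.02 m and angle between the x axis of case and the x axis of dock, either way round below 0.09 rad and angle between case's own z axis and vertical below 0.05 rad and height (world z) of case below 0.006 m and linear speed of case below 0.01 m/s and value of joint charge below 0.0015 m); the robot touches nothing.
It fails at once if the case is tipped by more than 0.2 rad (angle between case's own z axis and vertical above 0.2 rad).
It fails at once if the case is lifted (height (world z) of case above 0.015 m).
It fails at once if the fingers push or hold the case above its base (grasp point over 90 mm up while touching it) (contact force between the fingers and case above 1 N and height (world z) of the grasp point above 0.09 m).
It fails at once if the button is pressed before the case is home (value of joint charge above 0.003 m and x of case in the frame of dock below -0.065 m).
It fails at once if a bystander is moved by more than 25 mm (distance of any of cup, jar, stick_a, stick_b, jaw, handpiece from where it was at the start of the episode above 0.025 m).
It also fails if it takes over 61 s, if anything falls off the work surface, if the arm or the gripper's body presses on something with over 40 N, if the wrist force passes 120 N, or if a joint passes its speed limit or range.

ROBOT

A 6-joint arm with a two-finger parallel gripper is mounted at the origin on the work surface. World frame = base frame: x ahead of the robot, y to its left, z up, the work surface at z = 0. Lengths are in m, angles in rad, forces in N, time in s.
With the tool pointing down it reaches from about 0.375 to 0.975 m from the base axis. Payload 3.8 kg.
Tool frame: the origin (TCP) lies midway between the tips of the shut fingers; the grasp point (between the pads) lies 19 mm behind it; z points along the fingers, y is the line along which they close (so a half turn about z gives the same grasp; the last joint's range is limited). The gripper opens to 85 mm and grips with 20 to 120 N. Pads are 22 mm wide; open, the fingers measure 114 mm over their backs; the gripper's body (76 mm by 85 mm) begins 54 mm behind the grasp point. The pads swing forward as they close: fully open they stand 13 mm farther back than shut.
Start: joints at [-1.204, 0.264, 1.604, -0, 1.274, -0.037], TCP at [0.265, -0.621, 0.231] pointing down, gripper open.
Joint ranges: [-2.63, 2.63], [-0.94, 2.18], [0.31, 2.57], [-1.31, 4.45], [0, 2.66], [-2.55, 2.55]. Speed limits (rad/s): [2.57, 2.57, 3.14, 3.14, 3.14, 3.14].

INTERFACE

Orientations are given as a rotation vector (axis times angle).
In Python, from workcell import bot, imaging gives the robot as it stands.
- The arm moves only by the tool step_arm, never from a script. Its argument "series" is a list of rows, each an object of numbers: "grip": the closure, from -1 (fully open) to 1 (shut); "x", "y", "z": the shift along the tool's x, y, z normalised to -1 to 1, where 1 is 500 mm; "ax", "ay", "az": the turn, a rotation vector about the tool's x, y, z normalised to -1 to 1, where 1 is 30 degrees. A call has 1 to 12 rows; each row is the pose to reach, as a shift and turn from the pose commanded when the call began, along the tool's axes at that moment; what a row does not reach only later rows make up. A row lasts 1/10 s, in which the tool goes at most 50 mm and 8.59 degrees, less where a joint would pass 70% of its speed; a pose out of reach is approached as far as the arm can. A call with a number of a shift or a turn outside -1 to 1 is refused whole. A call with a gripper value outside its range is refused whole. The fingers move at their own pace and stop on an object; "force" is the grip in N (left out, the last holds). Time passes only in rows, so rows that repeat a pose let the fingers close. It gives the time, the measured TCP pose, the force, the opening and the grip force at its end, in the units of the state.
- bot.read_state(): the state, without advancing time (a new reading comes with each control period).
- imaging.read_camera(name): name is "scene" or "top" or "wrist"; returns a dict with "img" (400x640x3 uint8, red, green, blue), "fx", "fy", "cx", "cy" (pixels), "R" (3x3) and "t" (3): a world point X has camera coordinates R X + t. Camera axes: x right, y down, z forward; pixel columns grow to the right and rows downward; lengths in m; the calibration is good to about 2 mm. A picture is of the moment at which its call begins. There is no depth.
- bot.finish_job(): hands the job in; it is judged then, once.
The state is a dict: "time": time; "q": joint angles; "joint_vel": joint speeds; "joint_torque": joint torques, N m; "tool_pos": TCP position; "tcp_rot": TCP orientation; "wrist_force": force on the tool from outside, world axes, zero at the start; "torque": the same for the moment, N m; "width": opening from 0.0 (shut) to 1.0 (fully open); "grip_force": force on a finger pad.
Only numpy, scipy, OpenCV 4.12 (cv2) and the standard library are available. Lean on these libraries where they do the work, as an engineer would, in place of code of your own. Each camera call takes 0.05 s, during which the arm holds its last target. There are 200 camera calls.

## Working session

There is one attempt and no reset: what is moved stays moved. The work goes in short steps, Python scripts to look and compute and a tool call to move; the robot and the scene stay as the last step left them, time stands still between calls to the robot, and variables do not carry over. Pictures are saved under pics/ and viewed, at most 10 in all, crops included, and the job is handed in when it is done.

Besides the shell and the picture viewer there is one more tool, called after ">>>" by a JSON object that holds its "method" and its "body". step_arm: Moves the arm, as the interface text tells. Scaled input: -1 to 1 covers 500 mm each way for a shift and 30 degrees each way for a turn. Its arguments: {"type":"object","properties":{"series":{"type":"array","items":{"type":"object","properties":{"grip":{"type":"number"},"x":{"type":"number","minimum":-1,"maximum":1},"y":{"type":"number","minimum":-1,"maximum":1},"z":{"type":"number","minimum":-1,"maximum":1},"ax":{"type":"number","minimum":-1,"maximum":1},"ay":{"type":"number","minimum":-1,"maximum":1},"az":{"type":"number","minimum":-1,"maximum":1}}}},"force":{"type":"number"}},"required":["series"]}

```bash
mkdir -p pics; python3 - <<'E'
from workcell import bot, imaging
import cv2,pickle
for n in("top","scene"):
    c=imaging.read_camera(n);pickle.dump(c,open(n+".pkl","wb"));cv2.imwrite(f"pics/{n}0.png",c["img"][:,:,::-1])
    print(n,c["fx"],c["fy"],c["cx"],c["cy"],c["R"],c["t"])
print(bot.read_state())
E
```

```text
top 371.74663446509516 371.74663446509516 320.2973045927909 202.26132674932012 [[ 0.01381196 -0.99986769 -0.00859241]
 [-0.9895401  -0.01243422 -0.14372116]
 [ 0.14359531  0.0104876  -0.98958092]] [0.02084397 0.55191014 1.36238754]
scene 460.4243975892869 460.4243975892869 321.1927202159494 191.52023128247262 [[-0.87806966  0.47836631 -0.01262353]
 [ 0.32530908  0.57736189 -0.748884  ]
 [-0.35095253 -0.66167887 -0.66258086]] [ 0.43886609 -0.12090289  1.84965283]
{'time': 0.1, 'q': array([-1.20389206e+00,  2.64708336e-01,  1.60529694e+00,  1.45021072e-05,
        1.27369856e+00, -3.68827578e-02]), 'joint_vel': array([ 0.00012274, -0.00206679, -0.00138579,  0.00058181,  0.00080512,
       -0.00094271]), 'joint_torque': array([ 5.81498680e-04, -5.16708112e+01, -3.68589091e+01, -5.48572507e-05,
        6.23200220e-03,  1.59818185e-06]), 'tool_pos': array([ 0.26497586, -0.62006645,  0.23003383]), 'tcp_rot': array([-3.07574148e+00, -6.29542444e-01,  5.22910915e-04]), 'wrist_force': array([ 0.27303038,  1.01162428, -0.10427519]), 'torque': array([-0.00612086, -0.05125458,  0.0204033 ]), 'grip_force': 0.0, 'width': 1.0019847374084954}
```

View pics/top0.png

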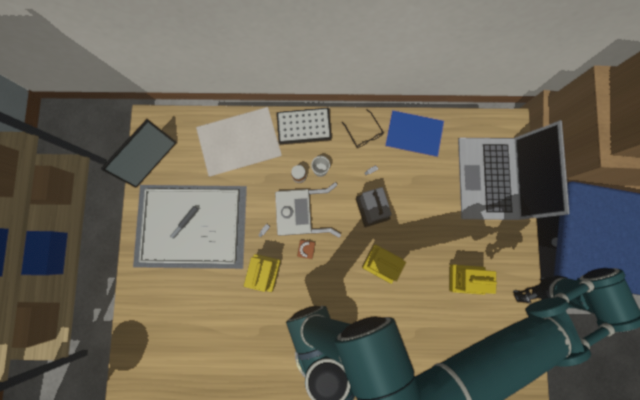

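View pics/scene0.png

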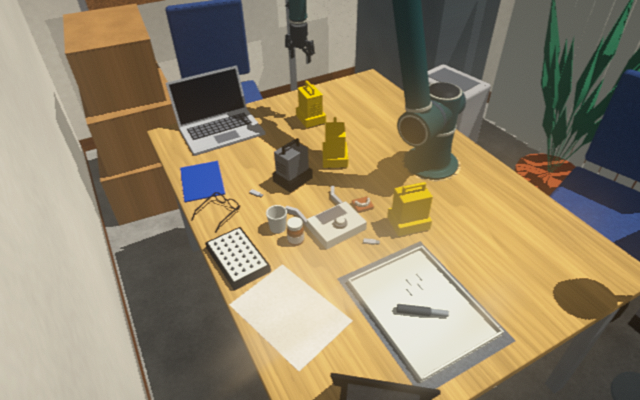

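The case is at about (374,206) in the top view. The dock block is at (294,212), with its rails opening to the right (world -y). Yellow decoys stand nearby. I'll enlarge this area.

```bash
python3 - <<'E'
import pickle,cv2,numpy as np
t=pickle.load(open("top.pkl","rb"))["img"];s=pickle.load(open("scene.pkl","rb"))["img"]
a=cv2.resize(t[150:275,260:420,::-1],None,fx=5,fy=5,interpolation=cv2.INTER_CUBIC)[:600]
b=cv2.resize(s[130:255,240:400,::-1],None,fx=5,fy=5,interpolation=cv2.INTER_CUBIC)[:600]
for n,i in(("tc",a),("sc",b)): cv2.imwrite(f"pics/{n}.png",np.clip(i*1.5,0,255).astype(np.uint8))
E
```

```text
(no output)
```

View pics/tc.png

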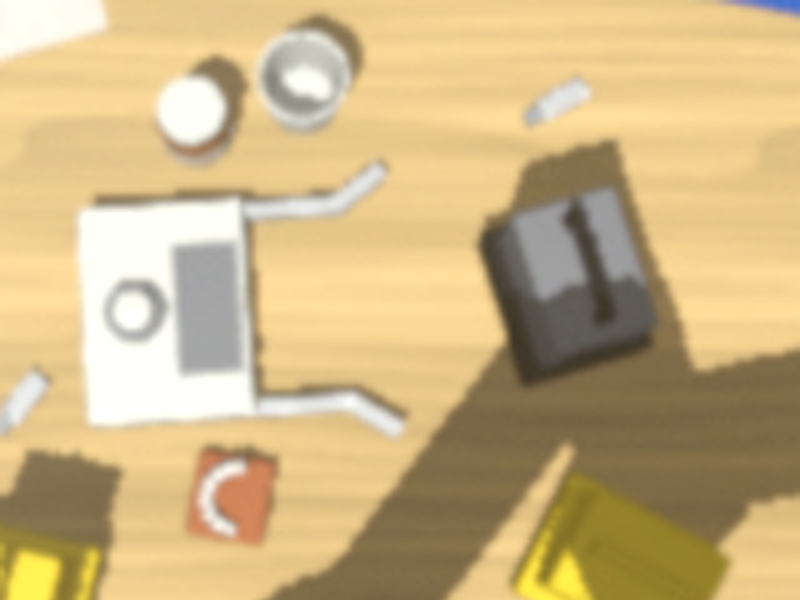

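View pics/sc.png

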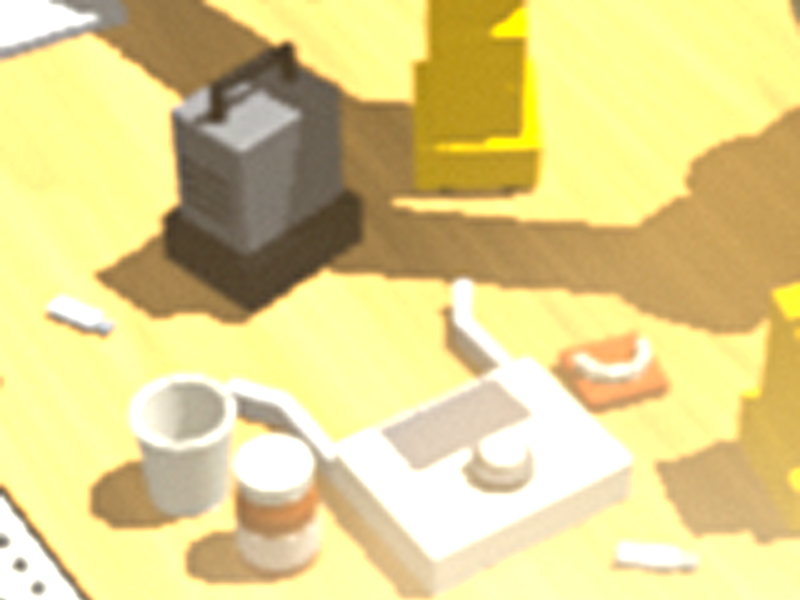

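In the top crop the block corners are (78,208), (242,200), (256,412), (88,425). The case's dock-side base edge runs from (482,240) to (527,382). In the scene crop the base's lower corners are (165,250), (253,308), (362,238), and the button is at (503,450).

```bash
cat > h.py <<'E'
import pickle,numpy as np
def ray(c,p):
    d=c["R"].T@np.array([(p[0]-c["cx"])/c["fx"],(p[1]-c["cy"])/c["fy"],1]);return -c["R"].T@c["t"],d
def plane(c,p,z):
    o,d=ray(c,p);return (o+d*(z-o[2])/d[2])
def tri(c1,p1,c2,p2):
    o,d=ray(c1,p1);q,e=ray(c2,p2);k=np.linalg.lstsq(np.c_[d,-e],q-o,rcond=None)[0]
    return (o+k[0]*d+q+k[1]*e)/2,np.linalg.norm(o+k[0]*d-q-k[1]*e)
E
python3 - <<'E'
from h import *
np.set_printoptions(precision=4,suppress=True)
T=pickle.load(open("top.pkl","rb"));S=pickle.load(open("scene.pkl","rb"))
t=lambda x,y:(260+(x-2)/5,150+(y-2)/5); s=lambda x,y:(240+(x-2)/5,130+(y-2)/5)
for p in[(78,208),(242,200),(256,412),(88,425)]:print("block top",plane(T,t(*p),.04))
for p in[(340,452),(528,358),(632,462),(433,550)]:print("block scene",plane(S,s(*p),.04))
for p in[(165,250),(253,308),(362,238)]:print("base S",plane(S,s(*p),.006))
for p in[(482,240),(527,382)]:print("base T",plane(T,t(*p),.05), plane(T,t(*p),.006))
for p in[(175,112),(242,152),(300,115)]:print("body S",plane(S,s(*p),.15))
for p in[(510,207),(615,187),(655,328)]:print("body T",plane(T,t(*p),.15))
print("button",tri(T,t(133,308),S,s(503,450)))
for n,p,z in[("stick",(558,100),.005),("cup",(305,80),.075),("yellow",(572,475),.15),("yellow low",(515,585),.05),("jaw",(235,495),.02),("yellow r",(728,560),.15)]:print(n,plane(T,t(*p),z))
print("rails",[plane(T,t(*p),.022) for p in[(340,205),(352,398),(382,170),(402,428)]])
E
```

```text
block top [0.5918 0.1997 0.04  ]
block top [0.5995 0.0754 0.04  ]
block top [0.4391 0.062  0.04  ]
block top [0.4277 0.1871 0.04  ]
block scene [0.6002 0.0895 0.04  ]
block scene [0.4419 0.0714 0.04  ]
block scene [0.4338 0.1937 0.04  ]
block scene [0.5888 0.1982 0.04  ]
base S [ 0.6024 -0.2015  0.006 ]
base S [ 0.5727 -0.1075  0.006 ]
base S [ 0.4639 -0.1398  0.006 ]
base T [ 0.5695 -0.1056  0.05  ] [ 0.5765 -0.1094  0.006 ]
base T [ 0.4633 -0.1389  0.05  ] [ 0.4669 -0.1438  0.006 ]
body S [ 0.5926 -0.1766  0.15  ]
body S [ 0.5709 -0.1101  0.15  ]
body S [ 0.5158 -0.1289  0.15  ]
body T [ 0.5771 -0.1164  0.15  ]
body T [ 0.5921 -0.1897  0.15  ]
body T [ 0.4936 -0.2162  0.15  ]
button (array([0.513 , 0.1549, 0.0564]), np.float64(0.0025760756527112632))
stick [ 0.6883 -0.1689  0.005 ]
cup [0.6847 0.0285 0.075 ]
yellow [ 0.3919 -0.1583  0.15  ]
yellow low [ 0.3148 -0.1296  0.05  ]
jaw [0.3778 0.0774 0.02  ]
yellow r [ 0.3361 -0.2635  0.15  ]
rails [array([0.5998, 0.0009, 0.022 ]), array([ 0.4518, -0.0098,  0.022 ]), array([ 0.6275, -0.0311,  0.022 ]), array([ 0.4296, -0.0477,  0.022 ])]
```

```bash
cat >> h.py <<'E'
from scipy.spatial.transform import Rotation as Ro
from workcell import bot
np.set_printoptions(precision=4,suppress=True)
def Rt(yaw,tilt):  # yaw: push direction measured from world +y, ccw
    u=np.array([-np.sin(yaw),np.cos(yaw),0]);z0=np.array([0,0,-1.]);y=np.cross(z0,u)
    return Ro.from_matrix(np.c_[u,y,z0])*Ro.from_euler('y',tilt)
def go(p,yaw,tilt):
    s=bot.read_state();R=Ro.from_rotvec(s["tcp_rot"])
    print("shift",R.inv().apply(np.array(p)-s["tool_pos"])/.5,"turn",(R.inv()*Rt(yaw,tilt)).as_rotvec(degrees=True)/30)
def inv(x,y):
    return
E
python3 - <<'E'
from h import *
go((.45,-.45,.26),.28,0)
E
```

```text
shift [ 0.4739 -0.1675 -0.0595] turn [-0.0032 -0.0031 -2.7636]
```

>>> {"method": "step_arm", "body": {"series": [{"x": 0.474, "y": -0.168, "z": -0.06, "az": -1, "grip": -1}, {"x": 0.474, "y": -0.168, "z": -0.06, "az": -1, "grip": -1}, {"x": 0.474, "y": -0.168, "z": -0.06, "az": -1, "grip": -1}, {"x": 0.474, "y": -0.168, "z": -0.06, "az": -1, "grip": -1}, {"x": 0.474, "y": -0.168, "z": -0.06, "az": -1, "grip": -1}, {"x": 0.474, "y": -0.168, "z": -0.06, "az": -1, "grip": -1}, {"x": 0.474, "y": -0.168, "z": -0.06, "az": -1, "grip": -1}]}}

```text
validation failed for argument at $.se...
```

```bash
python3 - <<'E'
from h import *
go((.565,-.31,.26),.28,0)
E
```

```text
shift [ 0.7954 -0.3346 -0.0592] turn [-0.0032 -0.0031 -2.7636]
```

>>> {"method": "step_arm", "body": {"series": [{"x": 0.474, "y": -0.168, "z": -0.06, "ax": 0.0, "ay": 0.0, "az": -0.99, "grip": -1.0}, {"x": 0.474, "y": -0.168, "z": -0.06, "ax": 0.0, "ay": 0.0, "az": -0.99, "grip": -1.0}]}}

```text
time: 0.3
tool_pos: [0.3376, -0.553, 0.2419]
tcp_rot: [-2.946, -1.086, 0.0]
wrist_force: [0.8, -0.7, 0.1]
width: 0.999
grip_force: 0.0
```

```bash
python3 - <<'E'
from h import *
go((.50,-.38,.26),.28,0)
E
```

```text
shift [ 0.4717 -0.0525 -0.0358] turn [-0.0028 -0.003  -2.1857]
```

>>> {"method": "step_arm", "body": {"series": [{"x": 0.47, "y": -0.05, "z": -0.036, "ax": 0.0, "ay": 0.0, "az": -0.99, "grip": -1.0}, {"x": 0.47, "y": -0.05, "z": -0.036, "ax": 0.0, "ay": 0.0, "az": -0.99, "grip": -1.0}, {"x": 0.47, "y": -0.05, "z": -0.036, "ax": 0.0, "ay": 0.0, "az": -0.99, "grip": -1.0}, {"x": 0.47, "y": -0.05, "z": -0.036, "ax": 0.0, "ay": 0.0, "az": -0.99, "grip": -1.0}, {"x": 0.47, "y": -0.05, "z": -0.036, "ax": 0.0, "ay": 0.0, "az": -0.99, "grip": -1.0}, {"x": 0.47, "y": -0.05, "z": -0.036, "ax": 0.0, "ay": 0.0, "az": -0.99, "grip": -1.0}]}}

```text
time: 0.9
tool_pos: [0.5043, -0.3785, 0.2611]
tcp_rot: [-2.568, -1.809, -0.003]
wrist_force: [-0.1, -0.7, -0.7]
width: 0.997
grip_force: 0.0
```

```bash
python3 - <<'E'
from h import *
go((.565,-.31,.24),.28,0)
E
```

```text
shift [0.1697 0.0682 0.0426] turn [ 0.0024 -0.0029 -1.1907]
```

>>> {"method": "step_arm", "body": {"series": [{"x": 0.17, "y": 0.068, "z": 0.04, "ax": 0.0, "ay": 0.0, "az": -0.99, "grip": -1.0}, {"x": 0.17, "y": 0.068, "z": 0.04, "ax": 0.0, "ay": 0.0, "az": -0.99, "grip": -1.0}, {"x": 0.17, "y": 0.068, "z": 0.04, "ax": 0.0, "ay": 0.0, "az": -0.99, "grip": -1.0}, {"x": 0.17, "y": 0.068, "z": 0.04, "ax": 0.0, "ay": 0.0, "az": -0.99, "grip": -1.0}, {"x": 0.17, "y": 0.068, "z": 0.04, "ax": 0.0, "ay": 0.0, "az": -0.99, "grip": -1.0}]}}

```text
time: 1.4
tool_pos: [0.5617, -0.3141, 0.2402]
tcp_rot: [-2.024, -2.401, 0.001]
wrist_force: [-0.2, -0.1, -0.5]
width: 1.001
grip_force: 0.0
```

```bash
python3 - <<'E'
from h import *
go((.564,-.30,.15),.28,.5)
E
```

```text
shift [0.027  0.0096 0.1805] turn [ 0.0499  0.9527 -0.2062]
```

>>> {"method": "step_arm", "body": {"series": [{"x": 0.02, "y": 0.01, "z": 0.18, "ax": 0.05, "ay": 0.95, "az": -0.206, "grip": -1.0}, {"x": 0.02, "y": 0.01, "z": 0.18, "ax": 0.05, "ay": 0.95, "az": -0.206, "grip": -1.0}, {"x": 0.02, "y": 0.01, "z": 0.18, "ax": 0.05, "ay": 0.95, "az": -0.206, "grip": -1.0}, {"x": 0.02, "y": 0.01, "z": 0.18, "ax": 0.05, "ay": 0.95, "az": -0.206, "grip": -1.0}, {"x": 0.02, "y": 0.01, "z": 0.18, "ax": 0.05, "ay": 0.95, "az": -0.206, "grip": -1.0}, {"x": 0.02, "y": 0.01, "z": 0.18, "ax": 0.05, "ay": 0.95, "az": -0.206, "grip": -1.0}]}}

```text
time: 2.0
tool_pos: [0.5651, -0.3042, 0.1506]
tcp_rot: [-1.636, -2.166, -0.415]
wrist_force: [0.7, -0.9, -0.2]
width: 1.001
grip_force: 0.0
```

```bash
python3 - <<'E'
from h import *
from workcell import imaging
import cv2
go((.564,-.285,.014),.28,.62)
print(bot.read_state()["q"])
c=imaging.read_camera("scene");w=imaging.read_camera("wrist")
a=np.clip(cv2.resize(c["img"][0:300,160:480],(400,375))*1.4,0,255).astype(np.uint8)
b=cv2.resize(w["img"],(400,250))
cv2.imwrite("pics/p1.png",np.vstack([a[:350],b])[:,:,::-1])
E
```

```text
shift [-0.0973  0.0085  0.2581] turn [ 0.0033  0.2348 -0.0047]
[-0.6822  0.5179  1.4889  0.2775  1.5534 -1.0234]
```

View pics/p1.png

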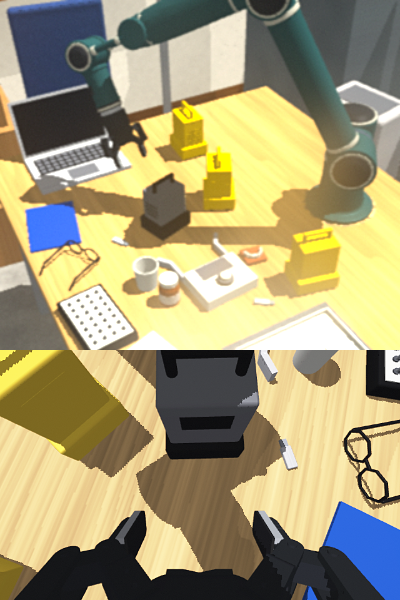

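The wrist view shows the base's rear lower edge from (168,458) to (243,456), square to the fingers and nearly centred. I'll refine the case pose from it and descend.

```bash
python3 - <<'E'
from h import *
from workcell import imaging
w=imaging.read_camera("wrist")
a,b=[plane(w,(x/.625,(y-350)/.625),.006) for x,y in((168,458),(243,456.5))]
print(a,b,(a+b)/2,np.linalg.norm(a-b),np.arctan2(*(b-a)[1::-1]))
go((.564,-.285,.014),.28,.62)
E
```

```text
[ 0.4881 -0.2303  0.006 ] [ 0.6123 -0.192   0.006 ] [ 0.5502 -0.2111  0.006 ] 0.13000575676015003 0.29935737632843523
shift [-0.1003  0.0062  0.2606] turn [0.0038 0.2379 0.0014]
```

>>> {"method": "step_arm", "body": {"series": [{"x": -0.097, "y": 0.008, "z": 0.258, "ax": 0.0, "ay": 0.235, "az": 0.0, "grip": -1.0}, {"x": -0.097, "y": 0.008, "z": 0.258, "ax": 0.0, "ay": 0.235, "az": 0.0, "grip": -1.0}, {"x": -0.097, "y": 0.008, "z": 0.258, "ax": 0.0, "ay": 0.235, "az": 0.0, "grip": -1.0}, {"x": -0.097, "y": 0.008, "z": 0.258, "ax": 0.0, "ay": 0.235, "az": 0.0, "grip": -1.0}, {"x": -0.097, "y": 0.008, "z": 0.258, "ax": 0.0, "ay": 0.235, "az": 0.0, "grip": -1.0}]}}

```text
time: 2.65
tool_pos: [0.5644, -0.2832, 0.0158]
tcp_rot: [-1.564, -2.078, -0.503]
wrist_force: [0.9, -1.1, 1.0]
width: 1.004
grip_force: 0.0
```

```bash
cat >> h.py <<'E'
def rows(ps):  # ps: (case centre x,y, yaw, gap)
    s=bot.read_state();R=Ro.from_rotvec(s["tcp_rot"])
    for x,y,yaw,g in ps:
        p=np.array([x+np.sin(yaw)*(.05+g),y-np.cos(yaw)*(.05+g),.014])
        print(np.round(np.r_[R.inv().apply(p-s["tool_pos"])/.5,(R.inv()*Rt(yaw,.62)).as_rotvec(degrees=True)/30],3))
E
python3 - <<'E'
from h import *
rows([(.535,-.166,.29,.03),(.535,-.166,.29,.015),(.535,-.166,.29,.003)])
E
```

```text
[ 0.064  0.01   0.05   0.012 -0.002 -0.014]
[ 0.089  0.01   0.068  0.012 -0.002 -0.014]
[ 0.108  0.009  0.082  0.012 -0.002 -0.014]
```

>>> {"method": "step_arm", "body": {"series": [{"x": 0.064, "y": 0.01, "z": 0.05, "ax": 0.01, "ay": 0.0, "az": -0.014, "grip": -1.0}, {"x": 0.08, "y": 0.01, "z": 0.061, "ax": 0.01, "ay": 0.0, "az": -0.014, "grip": -1.0}, {"x": 0.089, "y": 0.01, "z": 0.068, "ax": 0.01, "ay": 0.0, "az": -0.014, "grip": -1.0}, {"x": 0.097, "y": 0.01, "z": 0.074, "ax": 0.01, "ay": 0.0, "az": -0.014, "grip": -1.0}, {"x": 0.104, "y": 0.01, "z": 0.079, "ax": 0.01, "ay": 0.0, "az": -0.014, "grip": -1.0}, {"x": 0.104, "y": 0.01, "z": 0.079, "ax": 0.01, "ay": 0.0, "az": -0.014, "grip": -1.0}]}}

```text
time: 3.25
tool_pos: [0.5513, -0.2202, 0.0134]
tcp_rot: [-1.555, -2.085, -0.5]
wrist_force: [-0.2, -0.3, -0.1]
width: 1.0
grip_force: 0.0
```

```bash
python3 - <<'E'
from h import *
N=12
rows([(.535-.0045*k/N,-.166+.096*k/N,.29-.215*k/N,.002) for k in range(1,N+1)])
E
```

```text
[ 0.021  0.002  0.013 -0.015  0.     0.027]
[ 0.033  0.004  0.022 -0.035 -0.     0.055]
[ 0.046  0.006  0.032 -0.055 -0.     0.083]
[ 0.059  0.008  0.041 -0.075 -0.     0.111]
[ 0.072  0.01   0.05  -0.095 -0.     0.139]
[ 0.085  0.012  0.059 -0.115 -0.     0.167]
[ 0.097  0.014  0.068 -0.135 -0.     0.194]
[ 0.11   0.016  0.077 -0.154 -0.     0.222]
[ 0.123  0.018  0.086 -0.174 -0.     0.25 ]
[ 0.136  0.02   0.096 -0.194 -0.     0.278]
[ 0.149  0.022  0.105 -0.214 -0.     0.306]
[ 0.162  0.024  0.114 -0.234 -0.     0.334]
```

>>> {"method": "step_arm", "body": {"series": [{"x": 0.01, "y": 0.001, "z": 0.007, "ax": -0.008, "ay": 0.0, "az": 0.014, "grip": -1.0}, {"x": 0.02, "y": 0.002, "z": 0.013, "ax": -0.015, "ay": 0.0, "az": 0.027, "grip": -1.0}, {"x": 0.027, "y": 0.003, "z": 0.018, "ax": -0.025, "ay": 0.0, "az": 0.041, "grip": -1.0}, {"x": 0.033, "y": 0.004, "z": 0.022, "ax": -0.035, "ay": 0.0, "az": 0.055, "grip": -1.0}, {"x": 0.04, "y": 0.005, "z": 0.027, "ax": -0.045, "ay": 0.0, "az": 0.069, "grip": -1.0}, {"x": 0.046, "y": 0.006, "z": 0.032, "ax": -0.055, "ay": 0.0, "az": 0.083, "grip": -1.0}, {"x": 0.053, "y": 0.007, "z": 0.036, "ax": -0.065, "ay": 0.0, "az": 0.097, "grip": -1.0}, {"x": 0.059, "y": 0.008, "z": 0.041, "ax": -0.075, "ay": 0.0, "az": 0.111, "grip": -1.0}, {"x": 0.066, "y": 0.009, "z": 0.045, "ax": -0.085, "ay": 0.0, "az": 0.125, "grip": -1.0}, {"x": 0.072, "y": 0.01, "z": 0.05, "ax": -0.095, "ay": 0.0, "az": 0.139, "grip": -1.0}, {"x": 0.079, "y": 0.011, "z": 0.054, "ax": -0.105, "ay": 0.0, "az": 0.153, "grip": -1.0}, {"x": 0.085, "y": 0.012, "z": 0.059, "ax": -0.115, "ay": 0.0, "az": 0.167, "grip": -1.0}]}}

```text
time: 4.45
tool_pos: [0.542, -0.1682, 0.0135]
tcp_rot: [-1.673, -2.007, -0.536]
wrist_force: [-0.1, -4.0, -1.9]
width: 1.001
grip_force: 1.9
```

```bash
python3 - <<'E'
from h import *
from workcell import imaging
import cv2
c=imaging.read_camera("top");w=imaging.read_camera("wrist")
pickle.dump((c,w),open("p2.pkl","wb"))
a=cv2.resize(c["img"][160:260,250:410],(640,400),interpolation=cv2.INTER_CUBIC)
a=np.clip(a*1.5,0,255).astype(np.uint8);b=cv2.resize(w["img"],(320,200))
b=np.hstack([b,np.zeros((200,320,3),np.uint8)])
cv2.imwrite("pics/p2.png",np.vstack([a,b])[:,:,::-1])
N=6
rows([(.5327-.0022*k/N,-.118+.048*k/N,.182-.107*k/N,.002) for k in range(1,N+1)])
E
```

```text
[ 0.011  0.     0.007 -0.021 -0.003  0.026]
[ 0.024  0.001  0.016 -0.041 -0.003  0.054]
[ 0.037  0.001  0.025 -0.061 -0.003  0.082]
[ 0.05   0.001  0.035 -0.08  -0.003  0.11 ]
[ 0.063  0.002  0.044 -0.1   -0.003  0.137]
[ 0.076  0.002  0.053 -0.12  -0.003  0.165]
```

View pics/p2.png

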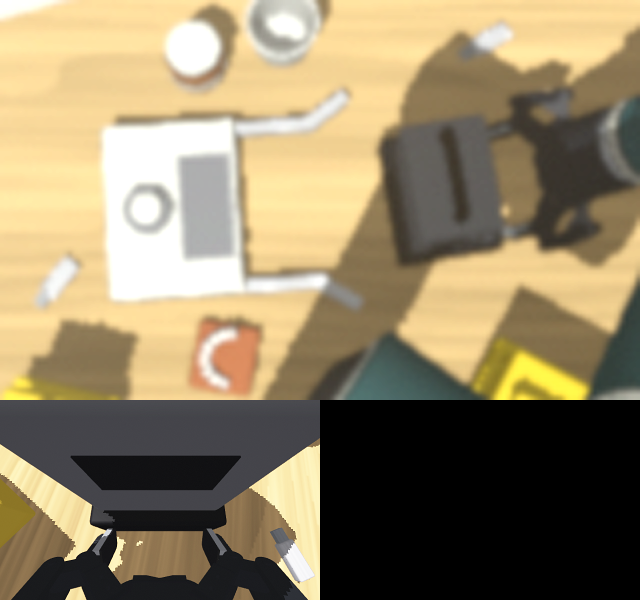

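Both fingers are against the base and the case has turned as planned. Its front edge runs from (382,150) to (400,262) and is centred on the dock. I'll continue.

>>> {"method": "step_arm", "body": {"series": [{"x": 0.011, "y": 0.0, "z": 0.007, "ax": -0.02, "ay": 0.0, "az": 0.026, "grip": -1.0}, {"x": 0.018, "y": 0.0, "z": 0.012, "ax": -0.03, "ay": 0.0, "az": 0.04, "grip": -1.0}, {"x": 0.024, "y": 0.001, "z": 0.016, "ax": -0.04, "ay": 0.0, "az": 0.054, "grip": -1.0}, {"x": 0.031, "y": 0.001, "z": 0.021, "ax": -0.05, "ay": 0.0, "az": 0.068, "grip": -1.0}, {"x": 0.037, "y": 0.001, "z": 0.025, "ax": -0.06, "ay": 0.0, "az": 0.082, "grip": -1.0}, {"x": 0.044, "y": 0.001, "z": 0.03, "ax": -0.07, "ay": 0.0, "az": 0.096, "grip": -1.0}, {"x": 0.05, "y": 0.001, "z": 0.035, "ax": -0.08, "ay": 0.0, "az": 0.11, "grip": -1.0}, {"x": 0.057, "y": 0.001, "z": 0.039, "ax": -0.09, "ay": 0.0, "az": 0.124, "grip": -1.0}, {"x": 0.063, "y": 0.002, "z": 0.044, "ax": -0.1, "ay": 0.0, "az": 0.137, "grip": -1.0}, {"x": 0.07, "y": 0.002, "z": 0.048, "ax": -0.11, "ay": 0.0, "az": 0.151, "grip": -1.0}, {"x": 0.076, "y": 0.002, "z": 0.053, "ax": -0.12, "ay": 0.0, "az": 0.165, "grip": -1.0}]}}

```text
time: 5.65
tool_pos: [0.5347, -0.1224, 0.0141]
tcp_rot: [-1.788, -1.927, -0.574]
wrist_force: [-0.3, -4.1, -2.1]
width: 1.0
grip_force: 1.9
```

```bash
python3 - <<'E'
from h import *
from workcell import imaging
import cv2
c=imaging.read_camera("top");w=imaging.read_camera("wrist")
pickle.dump((c,w),open("p3.pkl","wb"))
a=cv2.resize(c["img"][175:250,260:390],(800,462),interpolation=cv2.INTER_CUBIC)
a=np.clip(a*1.5,0,255).astype(np.uint8)
cv2.imwrite("pics/p3.png",a[:,:,::-1])
N=6
rows([(.5305-.0045*k/N,-.070+.06*k/N,.075,.002) for k in range(1,N+1)])
E
```

```text
[ 0.016  0.     0.012 -0.    -0.003 -0.   ]
[ 0.033  0.     0.024 -0.    -0.003 -0.   ]
[ 0.049  0.     0.035 -0.    -0.003 -0.   ]
[ 0.065  0.     0.047 -0.    -0.003 -0.   ]
[ 0.082  0.     0.059 -0.    -0.003 -0.   ]
[ 0.098  0.     0.07  -0.    -0.003 -0.   ]
```

View pics/p3.png

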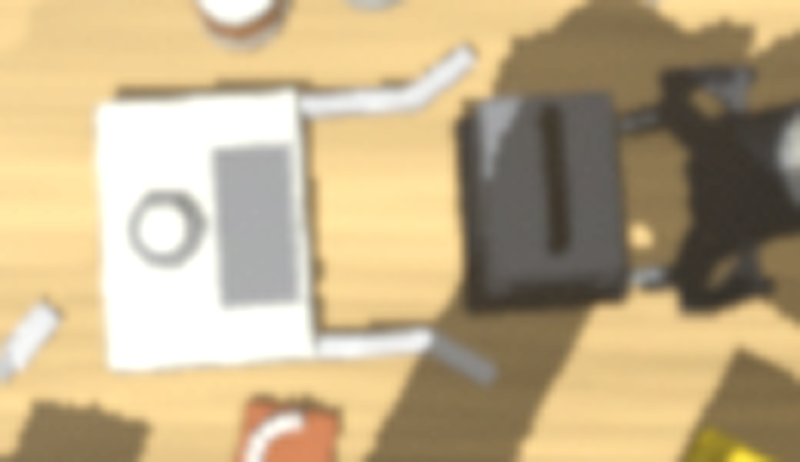

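The case is square at the mouth, with its front edge from (462,120) to (470,308). It looks a little high in the picture compared with the rails, so I'll compute the offset.

```bash
python3 - <<'E'
from h import *
c,_=pickle.load(open("p3.pkl","rb"))
f=lambda p,z:plane(c,(260+p[0]/6.154-.4,175+p[1]/6.154-.4),z)
a,b=f((462,120),.05),f((470,308),.05);d,e=f((298,92),.04),f((315,355),.04)
r=[f(p,.022) for p in((308,105),(412,98),(318,347),(428,340))]
print(a,b,(a+b)/2,d,e,(d+e)/2,*r)
ang=lambda v:np.arctan2(v[1],v[0]);print(ang(a-b),ang(d-e))
ax=((r[1]+r[3])-(r[0]+r[2]))/2;print("rail dir yaw",np.arctan2(ax[0],-ax[1]))
m=(d+e)/2;yaw=.07;y=np.array([-np.cos(yaw),-np.sin(yaw)])
print("lat of case front in dock",((a+b)/2-m)[:2]@y,"rails mid",[((r[i]+r[i+2])/2-m)[:2]@y for i in(0,1)])
E
```

```text
[ 0.5818 -0.0255  0.05  ] [ 0.4669 -0.0313  0.05  ] [ 0.5243 -0.0284  0.05  ] [0.5997 0.0753 0.04  ] [0.438 0.062 0.04 ] [0.5189 0.0687 0.04  ] [0.5948 0.0697 0.022 ] [0.6   0.005 0.022] [0.4441 0.0609 0.022 ] [ 0.4493 -0.0066  0.022 ]
0.050203059436048796 0.08211670693844991
rail dir yaw 0.07858789572328485
lat of case front in dock 0.001310076774596815 rails mid [np.float64(-0.00033880293168843), np.float64(-0.0009086142019440373)]
```

>>> {"method": "step_arm", "body": {"series": [{"x": 0.008, "y": 0.0, "z": 0.006, "ax": 0.0, "ay": 0.0, "az": 0.0, "grip": -1.0}, {"x": 0.016, "y": 0.0, "z": 0.012, "ax": 0.0, "ay": 0.0, "az": 0.0, "grip": -1.0}, {"x": 0.025, "y": 0.0, "z": 0.018, "ax": 0.0, "ay": 0.0, "az": 0.0, "grip": -1.0}, {"x": 0.033, "y": 0.0, "z": 0.024, "ax": 0.0, "ay": 0.0, "az": 0.0, "grip": -1.0}, {"x": 0.041, "y": 0.0, "z": 0.03, "ax": 0.0, "ay": 0.0, "az": 0.0, "grip": -1.0}, {"x": 0.049, "y": 0.0, "z": 0.035, "ax": 0.0, "ay": 0.0, "az": 0.0, "grip": -1.0}, {"x": 0.057, "y": 0.0, "z": 0.041, "ax": 0.0, "ay": 0.0, "az": 0.0, "grip": -1.0}, {"x": 0.065, "y": 0.0, "z": 0.047, "ax": 0.0, "ay": 0.0, "az": 0.0, "grip": -1.0}, {"x": 0.074, "y": 0.0, "z": 0.053, "ax": 0.0, "ay": 0.0, "az": 0.0, "grip": -1.0}, {"x": 0.082, "y": 0.0, "z": 0.059, "ax": 0.0, "ay": 0.0, "az": 0.0, "grip": -1.0}, {"x": 0.09, "y": 0.0, "z": 0.065, "ax": 0.0, "ay": 0.0, "az": 0.0, "grip": -1.0}, {"x": 0.098, "y": 0.0, "z": 0.07, "ax": 0.0, "ay": 0.0, "az": 0.0, "grip": -1.0}]}}

```text
time: 6.95
tool_pos: [0.5301, -0.0623, 0.0141]
tcp_rot: [-1.787, -1.927, -0.573]
wrist_force: [0.4, -3.8, -1.7]
width: 1.001
grip_force: 2.1
```

```bash
python3 - <<'E'
from h import *
print(bot.read_state()["tool_pos"])
N=6
rows([(.526-.0023*k/N,-.010+.03*k/N,.075,.002) for k in range(1,N+1)])
E
```

```text
[ 0.5301 -0.0623  0.0141]
[ 0.009 -0.     0.007 -0.    -0.002  0.001]
[ 0.017 -0.     0.012 -0.    -0.002  0.001]
[ 0.025 -0.     0.018 -0.    -0.002  0.001]
[ 0.033 -0.     0.024 -0.    -0.002  0.001]
[ 0.041 -0.     0.03  -0.    -0.002  0.001]
[ 0.05  -0.     0.036 -0.    -0.002  0.001]
```

>>> {"method": "step_arm", "body": {"series": [{"x": 0.007, "y": 0.0, "z": 0.005, "ax": 0.0, "ay": 0.0, "az": 0.0, "grip": -1.0}, {"x": 0.014, "y": 0.0, "z": 0.01, "ax": 0.0, "ay": 0.0, "az": 0.0, "grip": -1.0}, {"x": 0.021, "y": 0.0, "z": 0.015, "ax": 0.0, "ay": 0.0, "az": 0.0, "grip": -1.0}, {"x": 0.028, "y": 0.0, "z": 0.02, "ax": 0.0, "ay": 0.0, "az": 0.0, "grip": -1.0}, {"x": 0.034, "y": 0.0, "z": 0.0245, "ax": 0.0, "ay": 0.0, "az": 0.0, "grip": -1.0}, {"x": 0.04, "y": 0.0, "z": 0.029, "ax": 0.0, "ay": 0.0, "az": 0.0, "grip": -1.0}, {"x": 0.044, "y": 0.0, "z": 0.032, "ax": 0.0, "ay": 0.0, "az": 0.0, "grip": -1.0}]}}

```text
time: 7.65
tool_pos: [0.5281, -0.0353, 0.014]
tcp_rot: [-1.787, -1.927, -0.574]
wrist_force: [0.6, -4.6, 1.1]
width: 0.995
grip_force: 2.7
```

>>> {"method": "step_arm", "body": {"series": [{"x": 0.0025, "y": 0.0, "z": 0.002, "ax": 0.0, "ay": 0.0, "az": 0.0, "grip": -1.0}, {"x": 0.005, "y": 0.0, "z": 0.0036, "ax": 0.0, "ay": 0.0, "az": 0.0, "grip": -1.0}]}}

```text
time: 7.85
tool_pos: [0.5279, -0.0325, 0.014]
tcp_rot: [-1.787, -1.928, -0.573]
wrist_force: [0.7, -4.5, 0.3]
width: 0.999
grip_force: 2.6
```

>>> {"method": "step_arm", "body": {"series": [{"x": 0.0025, "y": 0.0, "z": 0.002, "ax": 0.0, "ay": 0.0, "az": 0.0, "grip": -1.0}, {"x": 0.005, "y": 0.0, "z": 0.0036, "ax": 0.0, "ay": 0.0, "az": 0.0, "grip": -1.0}]}}

```text
time: 8.05
tool_pos: [0.5277, -0.0295, 0.014]
tcp_rot: [-1.787, -1.927, -0.574]
wrist_force: [0.6, -4.8, 1.2]
width: 0.998
grip_force: 2.6
```

>>> {"method": "step_arm", "body": {"series": [{"x": 0.0025, "y": 0.0, "z": 0.002, "ax": 0.0, "ay": 0.0, "az": 0.0, "grip": -1.0}]}}

```text
time: 8.15
tool_pos: [0.5277, -0.0279, 0.014]
tcp_rot: [-1.787, -1.928, -0.574]
wrist_force: [1.4, -7.1, 2.6]
width: 1.0
grip_force: 4.4
```

>>> {"method": "step_arm", "body": {"series": [{"x": 0.0025, "y": 0.0, "z": 0.002, "ax": 0.0, "ay": 0.0, "az": 0.0, "grip": -1.0}]}}

```text
time: 8.25
tool_pos: [0.528, -0.0277, 0.014]
tcp_rot: [-1.788, -1.931, -0.573]
wrist_force: [-1.5, -14.3, 4.6]
width: 0.998
grip_force: 6.9
```

>>> {"method": "step_arm", "body": {"series": [{"x": -0.01, "y": 0.0, "z": -0.007, "ax": 0.0, "ay": 0.0, "az": 0.0, "grip": -1.0}, {"x": -0.04, "y": 0.0, "z": -0.029, "ax": 0.0, "ay": 0.0, "az": 0.0, "grip": -1.0}, {"x": -0.09, "y": 0.0, "z": -0.065, "ax": 0.0, "ay": 0.0, "az": 0.0, "grip": -1.0}, {"x": -0.13, "y": 0.0, "z": -0.094, "ax": 0.0, "ay": 0.0, "az": 0.0, "grip": -1.0}, {"x": -0.13, "y": 0.0, "z": -0.094, "ax": 0.0, "ay": 0.0, "az": 0.0, "grip": -1.0}, {"x": 0.12, "y": 0.0, "z": -0.444, "ax": 0.0, "ay": 0.0, "az": 0.0, "grip": 1.0}, {"x": 0.12, "y": 0.0, "z": -0.444, "ax": 0.0, "ay": 0.0, "az": 0.0, "grip": 1.0}, {"x": 0.12, "y": 0.0, "z": -0.444, "ax": 0.0, "ay": 0.0, "az": 0.0, "grip": 1.0}, {"x": 0.12, "y": 0.0, "z": -0.444, "ax": 0.0, "ay": 0.0, "az": 0.0, "grip": 1.0}, {"x": 0.12, "y": 0.0, "z": -0.444, "ax": 0.0, "ay": 0.0, "az": 0.0, "grip": 1.0}, {"x": 0.12, "y": 0.0, "z": -0.444, "ax": 0.0, "ay": 0.0, "az": 0.0, "grip": 1.0}]}}

```text
time: 9.35
tool_pos: [0.5346, -0.1068, 0.2322]
tcp_rot: [-1.788, -1.932, -0.576]
wrist_force: [-0.5, 0.2, -0.3]
width: 0.001
grip_force: 0.0
```

```bash
python3 - <<'E'
from h import *
from workcell import imaging
import cv2
S=[imaging.read_camera(n) for n in("top","scene")]
pickle.dump(S,open("p4.pkl","wb"))
a=cv2.resize(S[0]["img"][175:250,260:380],(640,400),interpolation=cv2.INTER_CUBIC)
b=cv2.resize(S[1]["img"][130:250,260:380],(600,600),interpolation=cv2.INTER_CUBIC)[60:]
b=cv2.resize(b,(222,200))
b=np.hstack([b,np.zeros((200,418,3),np.uint8)])
cv2.imwrite("pics/p4.png",np.clip(np.vstack([a,b])*1.5,0,255).astype(np.uint8)[:,:,::-1])
go((.57,.05,.30),.075,.1)
print(bot.read_state()["q"])
E
```

```text
shift [0.3324 0.0983 0.0602] turn [-0.0039 -0.9967  0.0005]
[-0.5512  0.2279  1.7787  0.4905  1.5387 -0.7449]
```

View pics/p4.png

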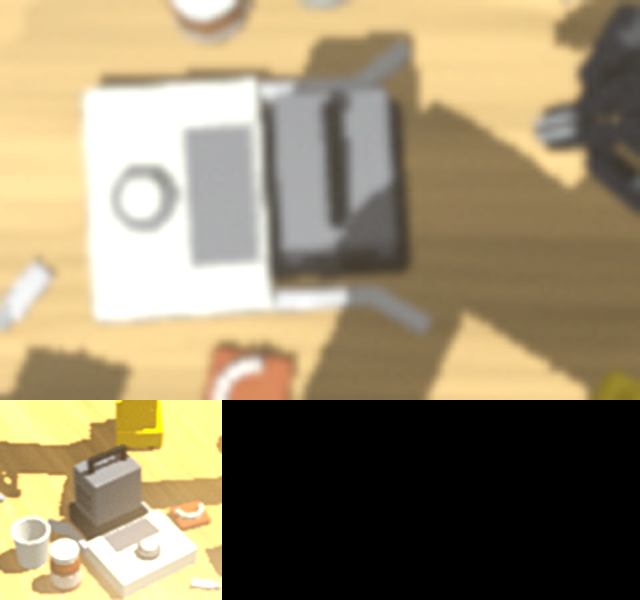

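The case is flush on the stop and square between the rails: the stop edge is at about (262,90)–(272,270) in the crop and the rear at (405,270). Next is the button, with the fingers shut and passing high over the case.

>>> {"method": "step_arm", "body": {"series": [{"x": 0.104, "y": 0.0, "z": -0.146, "ax": 0.0, "ay": -0.5, "az": 0.0, "grip": 1.0}, {"x": 0.104, "y": 0.0, "z": -0.146, "ax": 0.0, "ay": -0.99, "az": 0.0, "grip": 1.0}, {"x": 0.104, "y": 0.0, "z": -0.146, "ax": 0.0, "ay": -0.99, "az": 0.0, "grip": 1.0}, {"x": 0.104, "y": 0.0, "z": -0.146, "ax": 0.0, "ay": -0.99, "az": 0.0, "grip": 1.0}, {"x": 0.104, "y": 0.0, "z": -0.146, "ax": 0.0, "ay": -0.99, "az": 0.0, "grip": 1.0}]}}

```text
time: 9.95
tool_pos: [0.5324, -0.1042, 0.3168]
tcp_rot: [-2.077, -2.249, -0.104]
wrist_force: [0.4, 0.3, 0.4]
width: -0.001
grip_force: 0.0
```

```bash
python3 - <<'E'
from h import *
T,S=pickle.load(open("p4.pkl","rb"))
print(tri(T,(286.5,211.4),S,(340.2,219.8)))
go((.513,.157,.32),.075,0)
E
```

```text
(array([0.5124, 0.154 , 0.0544]), np.float64(0.002647865775620487))
shift [0.5217 0.0028 0.0477] turn [-0.0061 -0.1977  0.0087]
```

>>> {"method": "step_arm", "body": {"series": [{"x": 0.518, "y": 0.003, "z": 0.047, "ax": 0.0, "ay": -0.198, "az": 0.0, "grip": 1.0}, {"x": 0.518, "y": 0.003, "z": 0.047, "ax": 0.0, "ay": -0.198, "az": 0.0, "grip": 1.0}, {"x": 0.518, "y": 0.003, "z": 0.047, "ax": 0.0, "ay": -0.198, "az": 0.0, "grip": 1.0}, {"x": 0.518, "y": 0.003, "z": 0.047, "ax": 0.0, "ay": -0.198, "az": 0.0, "grip": 1.0}, {"x": 0.518, "y": 0.003, "z": 0.047, "ax": 0.0, "ay": -0.198, "az": 0.0, "grip": 1.0}, {"x": 0.518, "y": 0.003, "z": 0.047, "ax": 0.0, "ay": -0.198, "az": 0.0, "grip": 1.0}, {"x": 0.518, "y": 0.003, "z": 0.047, "ax": 0.0, "ay": -0.198, "az": 0.0, "grip": 1.0}, {"x": 0.518, "y": 0.003, "z": 0.047, "ax": 0.0, "ay": -0.198, "az": 0.0, "grip": 1.0}]}}

```text
time: 10.75
tool_pos: [0.5148, 0.1515, 0.3197]
tcp_rot: [-2.136, -2.303, 0.007]
wrist_force: [-0.2, 0.4, 0.1]
width: -0.001
grip_force: 0.0
```

```bash
python3 - <<'E'
from h import *
go((.513,.1545,.08),.075,0)
E
```

```text
shift [ 0.0074 -0.0013  0.4794] turn [-0.0078  0.0044  0.0003]
```

>>> {"method": "step_arm", "body": {"series": [{"x": 0.007, "y": -0.001, "z": 0.1, "ax": 0.0, "ay": 0.0, "az": 0.0, "grip": 1.0}, {"x": 0.007, "y": -0.001, "z": 0.2, "ax": 0.0, "ay": 0.0, "az": 0.0, "grip": 1.0}, {"x": 0.007, "y": -0.001, "z": 0.3, "ax": 0.0, "ay": 0.0, "az": 0.0, "grip": 1.0}, {"x": 0.007, "y": -0.001, "z": 0.38, "ax": 0.0, "ay": 0.0, "az": 0.0, "grip": 1.0}, {"x": 0.007, "y": -0.001, "z": 0.44, "ax": 0.0, "ay": 0.0, "az": 0.0, "grip": 1.0}, {"x": 0.007, "y": -0.001, "z": 0.48, "ax": 0.0, "ay": 0.0, "az": 0.0, "grip": 1.0}, {"x": 0.007, "y": -0.001, "z": 0.48, "ax": 0.0, "ay": 0.0, "az": 0.0, "grip": 1.0}, {"x": 0.007, "y": -0.001, "z": 0.48, "ax": 0.0, "ay": 0.0, "az": 0.0, "grip": 1.0}]}}

```text
time: 11.55
tool_pos: [0.5146, 0.1544, 0.0817]
tcp_rot: [2.138, 2.301, -0.003]
wrist_force: [0.2, 0.7, 1.5]
width: 0.003
grip_force: 0.0
```

>>> {"method": "step_arm", "body": {"series": [{"x": 0.0, "y": 0.0, "z": 0.012, "ax": 0.0, "ay": 0.0, "az": 0.0, "grip": 1.0}, {"x": 0.0, "y": 0.0, "z": 0.024, "ax": 0.0, "ay": 0.0, "az": 0.0, "grip": 1.0}, {"x": 0.0, "y": 0.0, "z": 0.036, "ax": 0.0, "ay": 0.0, "az": 0.0, "grip": 1.0}, {"x": 0.0, "y": 0.0, "z": 0.036, "ax": 0.0, "ay": 0.0, "az": 0.0, "grip": 1.0}]}}

```text
time: 11.95
tool_pos: [0.5139, 0.1559, 0.0633]
tcp_rot: [2.135, 2.304, -0.003]
wrist_force: [-0.8, -0.0, -0.4]
width: -0.002
grip_force: 0.0
```

Not touching yet, so I'll step down and watch the force.

>>> {"method": "step_arm", "body": {"series": [{"x": 0.0, "y": 0.0, "z": 0.008, "ax": 0.0, "ay": 0.0, "az": 0.0, "grip": 1.0}, {"x": 0.0, "y": 0.0, "z": 0.008, "ax": 0.0, "ay": 0.0, "az": 0.0, "grip": 1.0}]}}

```text
time: 12.15
tool_pos: [0.5146, 0.1562, 0.0599]
tcp_rot: [2.135, 2.303, -0.001]
wrist_force: [-1.2, -0.8, 1.9]
width: 0.0
grip_force: 1.0
```

>>> {"method": "step_arm", "body": {"series": [{"x": 0.0, "y": 0.0, "z": 0.008, "ax": 0.0, "ay": 0.0, "az": 0.0, "grip": 1.0}, {"x": 0.0, "y": 0.0, "z": 0.008, "ax": 0.0, "ay": 0.0, "az": 0.0, "grip": 1.0}]}}

```text
time: 12.35
tool_pos: [0.515, 0.1563, 0.0562]
tcp_rot: [2.135, 2.303, 0.0]
wrist_force: [-0.9, 0.2, 4.0]
width: 0.002
grip_force: 1.9
```

>>> {"method": "step_arm", "body": {"series": [{"x": 0.0, "y": 0.0, "z": 0.006, "ax": 0.0, "ay": 0.0, "az": 0.0, "grip": 1.0}, {"x": 0.0, "y": 0.0, "z": 0.006, "ax": 0.0, "ay": 0.0, "az": 0.0, "grip": 1.0}]}}

```text
time: 12.55
tool_pos: [0.5152, 0.1563, 0.0557]
tcp_rot: [2.135, 2.303, -0.0]
wrist_force: [-6.2, -1.6, 19.3]
width: -0.001
grip_force: 9.9
```

The button has bottomed out: 19 N at the hard stop. Now I'll lift off.

>>> {"method": "step_arm", "body": {"series": [{"x": 0.0, "y": 0.0, "z": 0.0, "ax": 0.0, "ay": 0.0, "az": 0.0, "grip": 1.0}, {"x": 0.0, "y": 0.0, "z": -0.02, "ax": 0.0, "ay": 0.0, "az": 0.0, "grip": 1.0}, {"x": 0.0, "y": 0.0, "z": -0.1, "ax": 0.0, "ay": 0.0, "az": 0.0, "grip": 1.0}, {"x": 0.0, "y": 0.0, "z": -0.2, "ax": 0.0, "ay": 0.0, "az": 0.0, "grip": 1.0}, {"x": 0.0, "y": 0.0, "z": -0.3, "ax": 0.0, "ay": 0.0, "az": 0.0, "grip": 1.0}, {"x": 0.0, "y": 0.0, "z": -0.4, "ax": 0.0, "ay": 0.0, "az": 0.0, "grip": 1.0}, {"x": 0.0, "y": 0.0, "z": -0.4, "ax": 0.0, "ay": 0.0, "az": 0.0, "grip": 1.0}, {"x": 0.0, "y": 0.0, "z": -0.4, "ax": 0.0, "ay": 0.0, "az": 0.0, "grip": 1.0}]}}

```text
time: 13.35
tool_pos: [0.5154, 0.1565, 0.2548]
tcp_rot: [2.134, 2.302, 0.004]
wrist_force: [-0.2, -0.4, -1.0]
width: 0.001
grip_force: 0.0
```

```bash
python3 - <<'E'
from h import *
from workcell import imaging
import cv2
c=imaging.read_camera("scene")["img"]
a=cv2.resize(c[120:260,240:400],(640,560),interpolation=cv2.INTER_CUBIC)
cv2.imwrite("pics/p5.png",np.clip(a*1.4,0,255).astype(np.uint8)[:,:,::-1])
E
```

```text
(no output)
```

View pics/p5.png

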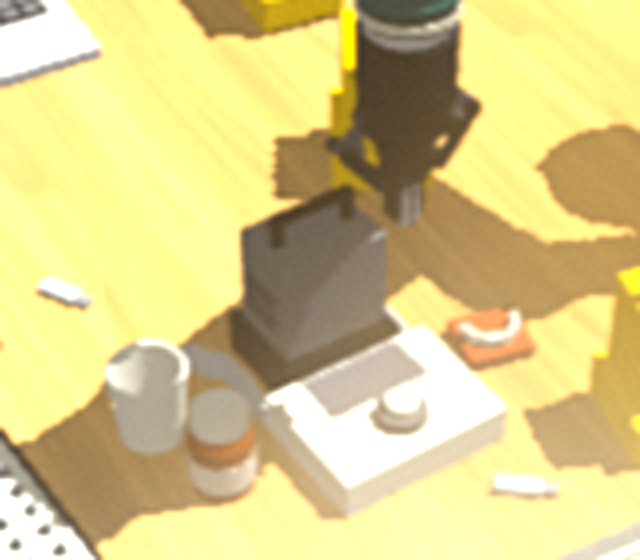

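The case stands home against the stop (about (320,330)), the button is up again at (402,405), and the bystanders are in place. I'm handing in.

```bash
python3 -c "
from workcell import bot
print(bot.finish_job())"
```

```text
the job is handed in; nothing more can be done
None
```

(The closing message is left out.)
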